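# Switch the microscope light source to its third outlet with the H-gate lever

### The job

On the grey light-source cabinet, switch the lamp to outlet three: push the selector lever along its H-shaped gate, by the cross channel over to the right-hand lane, and then forward (away from the robot) fully home into the slot marked with three dots, and leave it there. Only push it from the side with a fingertip or the outside of the fingers: do not take the lever between the fingers or pull it upwards, and leave everything else on the bench where it stands.

Things in the scene. Friction and masses are not known exactly. Their poses are not given: they have to be found in the camera images.
- cabinet: Grey light-source cabinet, fixed, 240 x 260 x 95 mm (its x, y, z), four round steel outlets 18 mm long on its back; the H-gate is in the middle of its flat top, a dish on the top's far left and a cap on its near right corner. Origin: centre of its underside, on the bench, straight below the gate centre. Axes: x forward (away from the robot, apart from its yaw), y left, z up.
- gate_centre (a point): Centre of the H-gate on the cabinet's top, 95 mm above the bench; axes as the cabinet's. Two lanes along x, 18 mm wide, 70 mm long, at y = +22 mm (left: slot 1 forward, 2 rear) and y = -22 mm (right: slot 3 forward, 4 rear), joined by one cross channel along y, 18 mm wide, at x = 0. Aluminium islands with corners rounded at 7 mm part the lanes. One to four dots mark the slot ends.
- slot3_end (a point): Point on the cabinet's top, 95 mm above the bench, which the axis of the lever's stem passes when it is fully home in slot 3: 26 mm forward and 22 mm right of the gate centre. The knob's centre is then 45 mm forward and 38 mm right of the gate centre and 60 mm above the top.
- knob (a point): Centre of the lever's black ball knob, 36 mm across, on a steel stem 10 mm thick (black collar 18 mm thick from 30 to 14 mm below the centre). The lever tilts about a pivot 80 mm below the gate centre; centre 152 mm from it: 72 mm above the cabinet's top when upright, about 60 mm in the slot ends. From lane to lane it travels 80 mm, from cross channel to slot end 45 mm. z along the lever.
- lever_side (a joint): Sideways tilt of the lever about the cabinet's x axis, rad: -0.268 in the left lane (where it starts), 0 half way, +0.268 in the right lane (positive = to the right), stops at both ends. About 2 N at the knob moves the lever either way; it stays where it is left. The gate leaves the stem about 4 mm of play each side (8 mm at the knob).
- lever_forward (a joint): Forward tilt of the lever (in its side-tilted plane), rad: 0 in the cross channel, +0.304 at the forward slot ends (away from the robot), -0.304 at the rear ones. The lever can change lanes only within about 0.05 of 0; it starts anywhere along the left lane.
- lever_lift (a joint): How far the lever is pulled up along its own axis, m: 0 at rest, play 0.012; a spring and the weight hold it down (about 6 N to raise it 4 mm). It is not to be pulled up.
- dish: Small round glass dish, 56 mm across, 14 mm high, on the cabinet's top. Bystander; origin at the centre of its underside.
- cap: Black round lens cap, 34 mm across, 24 mm high, on the cabinet's top. Bystander; origin at the centre of its underside.
- oil: Small amber bottle with a black cap, 32 mm across, 65 mm high, on the bench left of the cabinet. Bystander; origin at the centre of its underside.
- slidebox: Flat wooden slide box, 100 x 85 x 30 mm, on the bench left of the cabinet. Bystander; origin at the centre of its underside.
- jar: Glass jar with a white lid, 60 mm across, 75 mm high, on the bench right of the cabinet. Bystander; origin at the centre of its underside.
- eyepiece: Black eyepiece standing on its narrow end, 34 mm across, 55 mm high, on the bench right of the cabinet. Bystander; origin at the centre of its underside.
- beaker: Glass beaker, 66 mm across, 85 mm high, at the front right of the bench. Bystander; origin at the centre of its underside.

How it is judged:
By the outcome, as a careful person would: the job done as asked, in the order asked, and still so for the second after the job is handed in, with the robot touching nothing.
It also fails if it takes over 58 s, if anything falls off the work surface, if the arm or the gripper's body presses on something with over 40 N, if the wrist force passes 120 N, or if a joint passes its speed limit or range.

### The arm

A 6-joint arm with a two-finger parallel gripper is mounted at the origin on the work surface. World frame = base frame: x ahead of the robot, y to its left, z up, the work surface at z = 0. Lengths are in m, angles in rad, forces in N, time in s.
With the tool pointing down it reaches from about 0.35 to 0.975 m from the base axis. Payload 7.1 kg.
Tool frame: the origin (TCP) lies on the front face of the gripper's body, between the roots of the fingers; the fingertips stand 80 mm ahead of it and the grasp point (between the pads) lies 61 mm ahead of it; z points along the fingers, y is the direction in which the jaws open and shut (so a half turn about z gives the same grasp; the last joint's range is limited). The gripper opens to 88 mm and grips with 3 to 60 N. Pads are 20 mm wide; open, the fingers measure 115 mm over their backs; the gripper's body (75 mm by 178 mm) begins 61 mm behind the grasp point.
Start: joints at [-1.301, 0.423, 1.63, -0, 1.089, -0.019], TCP at [0.178, -0.599, 0.303] pointing down, gripper open.
Joint ranges: [-3, 3], [-0.9, 2.11], [0.09, 2.58], [-1.31, 4.45], [0.11, 2.69], [-2.54, 2.54]. Speed limits (rad/s): [2.39, 2.39, 3.01, 3.14, 3.14, 3.14].

### API

Orientations are given as a rotation vector (axis times angle).
In Python, from workcell import sensors, viewer, close_job, spotter gives the robot as it stands.
- The arm moves only by the tool drive_tool, never from a script. Its argument "motion" is a list of rows, each a list of 7 numbers: the shift along the tool's x, y, z in units of 25 mm (1.0 is 25 mm), then the turn, a rotation vector about the tool's x, y, z in units of 10 degrees (1.0 is 10 degrees), then the opening, from 0 (shut) to 1 (fully open). A call has 1 to 5 rows; each row is the pose to reach, as a shift and turn from the pose commanded when the call began, along the tool's axes at that moment; what a row does not reach only later rows make up. A row lasts 1/8 s, in which the tool goes at most 62.5 mm and 10.7 degrees, less where a joint would pass 70% of its speed; a pose out of reach is approached as far as the arm can. A call with a gripper value outside its range is refused whole. The fingers move at their own pace and stop on an object; "force" is the grip in N (left out, the last holds). Time passes only in rows, so rows that repeat a pose let the fingers close. It gives the time, the measured TCP pose, the force and the opening at its end, in the units of the state.
- sensors.observe(): the state, without advancing time (a new reading comes with each control period).
- viewer.get_image(name): name is "scene" or "top" or "wrist"; returns the picture (384x512x3 uint8, red, green, blue); there is no depth.
- viewer.calibration(name): a dict with "intrinsics" (3x3 intrinsics, pixels), "cam_to_world" (4x4, takes a point from camera to world coordinates). Camera axes: x right, y down, z forward; pixel columns grow to the right and rows downward; lengths in m; the calibration is good to about 2 mm. A picture is of the moment at which its call begins: read the wrist's pose just before it. calibration takes no time and is no camera call; for the wrist camera it gives the pose at the moment of the call.
- close_job(): hands the job in, once; it reports no verdict.
Trained networks look in the newest picture that a camera, given by its name, has taken for a name from the list of things; names that differ only in an ending like _2 or _b are one class to them, and where a whole thing is asked for, a point or a joint stands for the part that bears it (a point fixed in the world has none). Each returns a list of dicts, best first, with "p" (0 to 1); they miss things now and then, are a little off and sometimes report something else, mostly with a low value. They report only what shows in the picture. A call takes as long as a camera call.
- spotter.spot_in(thing, camera): "box" ([left, top, width, height] in pixels, round what is visible of it).
- spotter.pinpoint(thing, camera): "point" ([column, row] in pixels: a listed point, or the origin of a listed thing).
The state is a dict: "time_s": time; "joint_pos": joint angles; "qvel": joint speeds; "effort": joint torques, N m; "ee_pos": TCP position; "orientation": TCP orientation; "force": force on the tool from outside, world axes, zero at the start; "torque": the same for the moment, N m; "width": finger opening in m.
Only numpy, scipy, OpenCV 4.12 (cv2) and the standard library are available. Lean on these libraries where they do the work, as an engineer would, in place of code of your own. Each camera call takes 0.05 s, during which the arm holds its last target. There are 200 camera calls.

## Working session

There is one attempt and no reset: what is moved stays moved. The work goes in short steps, Python scripts to look and compute and a tool call to move; the robot and the scene stay as the last step left them, time stands still between calls to the robot, and variables do not carry over. Pictures are saved under pics/ and viewed, about 8 in all and at most 12, crops included, and the job is handed in when it is done.

Besides the shell and the picture viewer there is one more tool, called after "Emit:" by a JSON object that holds its "name" and its "arguments". drive_tool: Moves the arm, as the interface text tells. Its arguments: {"type":"object","properties":{"motion":{"type":"array","items":{"type":"array","items":{"type":"number"}}},"force":{"type":"number"}},"required":["motion"]}

```bash
mkdir -p pics; cat > h.py <<'E'
import numpy as np, cv2
from workcell import sensors, viewer, close_job, spotter
def grab(n,f=None):
    im=viewer.get_image(n)
    if f: cv2.imwrite('pics/'+f,cv2.cvtColor(im,cv2.COLOR_RGB2BGR))
    return im
def ray(n,p):
    c=viewer.calibration(n);T=np.array(c['cam_to_world']);K=np.array(c['intrinsics'])
    d=T[:3,:3]@np.linalg.solve(K,[p[0],p[1],1.]);return T[:3,3],d
def atz(n,p,z):
    o,d=ray(n,p);return o+d*(z-o[2])/d[2]
def tri(obs):
    A=0;b=0
    for n,p in obs:
        o,d=ray(n,p);d=d/np.linalg.norm(d);M=np.eye(3)-np.outer(d,d);A=A+M;b=b+M@o
    return np.linalg.solve(A,b)
E
python3 - <<'E'
from h import *
np.set_printoptions(precision=4,suppress=True)
for n in('scene','top'):
    grab(n,n+'0.png')
    for t in('knob','gate_centre','slot3_end','cabinet','cap','dish'):
        r=spotter.pinpoint(t,n)[:1]
        z={'knob':.16,'cabinet':0}.get(t,.095)
        for q in r: print(n,t,q['p'],np.array(q['point']),atz(n,q['point'],z))
s=sensors.observe();print(s)
E
```

```text
scene knob 0.58 [231.1 207.3] [0.6065 0.0149 0.16  ]
scene gate_centre 0.56 [235.6 212.3] [ 0.5759 -0.0272  0.095 ]
scene slot3_end 0.76 [221.9 212.8] [ 0.6064 -0.0423  0.095 ]
scene cabinet 0.84 [234.8 235. ] [ 0.5755 -0.0398  0.    ]
scene cap 0.64 [243.8 176.2] [ 0.4891 -0.1461  0.095 ]
scene dish 0.91 [233.9 247. ] [0.631  0.0717 0.095 ]
top knob 0.44 [242.6 145.5] [0.6049 0.0048 0.16  ]
top gate_centre 0.88 [253.8 155.8] [ 0.5804 -0.0305  0.095 ]
top slot3_end 0.56 [256.7 147.4] [ 0.6085 -0.0395  0.095 ]
top cabinet 0.95 [257.9 162.4] [ 0.5686 -0.044   0.    ]
top cap 0.54 [256.3 162.7] [ 0.5577 -0.0393  0.095 ]
top dish 0.47 [221.  142.5] [0.6222 0.0789 0.095 ]
{'time_s': 0.7, 'joint_pos': array([-1.301 ,  0.423 ,  1.6299,  0.    ,  1.0886, -0.019 ]), 'qvel': array([-0.    , -0.0005, -0.0025, -0.0008,  0.0007,  0.0014]), 'effort': array([ -0.0013, -54.4433, -27.3999,   0.0644,   0.0169,   0.    ]), 'ee_pos': array([ 0.178 , -0.5991,  0.3027]), 'orientation': array([3.1089, 0.452 , 0.    ]), 'force': array([ 0.6798, -0.1401, -0.1322]), 'torque': array([0.0388, 0.0284, 0.025 ]), 'width': 0.0880870605266388}
```

```bash
python3 - <<'E'
import cv2,numpy as np
a=cv2.imread('pics/scene0.png')[130:300,130:360];b=cv2.imread('pics/top0.png')[85:255,150:380]
cv2.imwrite('pics/c0.png',np.vstack([cv2.resize(x,None,fx=1.75*1,fy=1.75,interpolation=3) for x in(a,b)]))
E
```

```text
(no output)
```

View pics/c0.png

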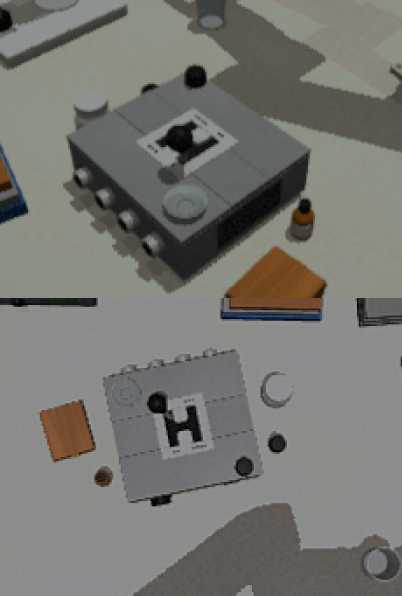

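View pics/scene0.png

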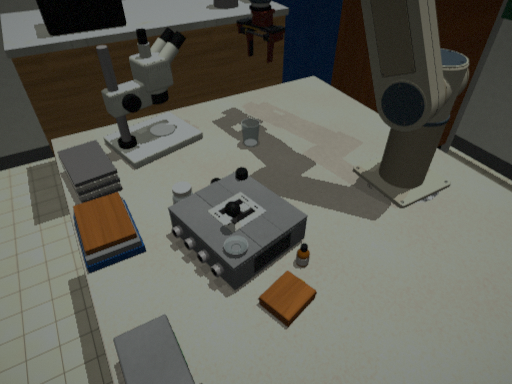

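Top and scene views: the cabinet is yawed by about +10°. The knob (top ≈ 240,144) leans forward and left of the gate centre (≈ 254,157), so the lever is in the left lane near slot 1. Next I'll work out the approach to a wrist-camera view above it.

```bash
cat >> h.py <<'E'
from scipy.spatial.transform import Rotation as Rn
def plan(target,yaw):
    "shift in tool units and turn (tool-z units) to reach TCP target, tool down with tool x at yaw"
    s=sensors.observe();R=Rn.from_rotvec(s['orientation'])
    d=R.inv().apply(np.array(target)-s['ee_pos'])/.025
    x=np.array([np.cos(yaw),np.sin(yaw),0]);z=np.array([0,0,-1.]);G=Rn.from_matrix(np.c_[x,np.cross(z,x),z])
    return d.round(2),np.degrees((R.inv()*G).as_rotvec()).round(1)/10
E
python3 - <<'E'
from h import *
print(plan([.50,-.04,.40],np.radians(10.5)))
E
```

```text
(array([ 18.71, -17.77,  -3.89]), array([ 0. , -0. ,  0.6]))
```

Emit:
{"name": "drive_tool", "arguments": {"motion": [[2,-1.8,-1.5,0,0,0,0],[3.5,-3.4,-3,0,0,0,0],[5.3,-5,-3.9,0,0,0,0],[7,-6.7,-3.9,0,0,0.3,0],[8.8,-8.3,-3.9,0,0,0.6,0]], "force": 20}}

```text
time_s: 1.32
ee_pos: [0.3234, -0.3477, 0.4009]
orientation: [3.127, 0.285, 0.002]
force: [0.4, -0.2, 0.1]
width: 0.0414
```

Emit:
{"name": "drive_tool", "arguments": {"motion": [[1.7,-1.7,0,0,0,0,0],[3.4,-3.3,0,0,0,0,0],[5.2,-5,0,0,0,0,0],[7,-6.6,0,0,0,0,0],[8.8,-8.3,0,0,0,0,0]]}}

```text
time_s: 1.95
ee_pos: [0.502, -0.1032, 0.4003]
orientation: [3.128, 0.289, 0.001]
force: [0.3, -0.1, 0.5]
width: 0.0005
```

```bash
python3 - <<'E'
from h import *
s=sensors.observe();print(s['time_s'],s['ee_pos'],s['width'])
print(plan([.50,-.04,.40],np.radians(10.5)))
E
```

```text
1.95 [ 0.50199367 -0.10323109  0.40028161] 0.0004902270940940934
(array([ 0.38, -2.5 ,  0.01]), array([ 0.  , -0.01,  0.01]))
```

Emit:
{"name": "drive_tool", "arguments": {"motion": [[0.4,-2,0,0,0,0,0],[0.4,-2.5,0,0,0,0,0],[0.4,-2.5,0,0,0,0,0],[0.4,-2.5,0,0,0,0,0]]}}

```text
time_s: 2.45
ee_pos: [0.4993, -0.0429, 0.4]
orientation: [3.128, 0.287, 0.0]
force: [0.6, 0.3, 0.1]
width: 0.0004
```

```bash
python3 - <<'E'
from h import *
s=sensors.observe();print(s['time_s'],s['ee_pos'])
im=grab('wrist','w1.png'); print(viewer.calibration('wrist'))
for t in('knob','gate_centre','slot3_end','cabinet','cap','dish'):
    for q in spotter.pinpoint(t,'wrist')[:2]: print(t,q['p'],q['point'],atz('wrist',q['point'],{'knob':.16,'cabinet':0}.get(t,.095)))
E
```

```text
2.45 [ 0.49927752 -0.04287984  0.4000421 ]
{'intrinsics': array([[293.03210382,   0.        , 259.16158954],
       [  0.        , 293.03210382, 189.92117851],
       [  0.        ,   0.        ,   1.        ]]), 'cam_to_world': array([[ 1.82274796e-01, -9.44009089e-01, -2.74995888e-01,
         5.74348010e-01],
       [-9.83247610e-01, -1.74946569e-01, -5.11647858e-02,
        -2.94439034e-02],
       [ 1.90435691e-04,  2.79715100e-01, -9.60083031e-01,
         4.82034629e-01],
       [ 0.00000000e+00,  0.00000000e+00,  0.00000000e+00,
         1.00000000e+00]])}
knob 0.87 [220.0, 62.1] [0.6078163  0.01713606 0.16      ]
gate_centre 0.74 [155.0, 148.8] [0.49408861 0.09572425 0.095     ]
gate_centre 0.57 [255.8, 105.1] [ 0.57291559 -0.025328    0.095     ]
slot3_end 0.86 [277.7, 84.6] [ 0.60199108 -0.04757873  0.095     ]
cabinet 0.81 [258.5, 107.3] [ 5.70008210e-01 -2.87600699e-02 -5.55111512e-17]
cap 0.78 [333.3, 177.7] [ 0.49890839 -0.14530207  0.095     ]
dish 0.92 [181.6, 39.2] [0.63111042 0.07627628 0.095     ]
```

View pics/w1.png

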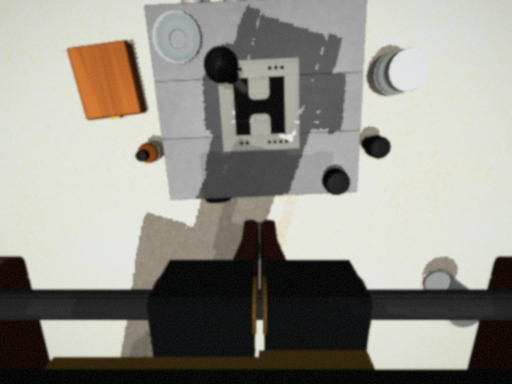

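Wrist view: the gate plate is centred near (260,105). The near top corners of the cabinet are ≈ (171,199) and (357,191). The knob is at (221,64), just behind slot 1. I'll refine the pose from these.

```bash
python3 - <<'E'
from h import *
im=cv2.imread('pics/w1.png'); K=viewer.calibration('wrist')
# rectify top plane z=.095 : 0.5mm/px, x up, y left
R=cv2.cvtColor(im,6)
xs=np.arange(.72,.44,-.0005);ys=np.arange(.12,-.2,-.0005)
T=K['cam_to_world'];X,Y=np.meshgrid(xs,ys,indexing='ij')
P=np.stack([X,Y,np.full_like(X,.095)],-1)-T[:3,3];c=P@T[:3,:3];uv=c@K['intrinsics'].T
m=(uv[...,:2]/uv[...,2:]).astype(np.float32)
o=cv2.remap(im,m[...,0],m[...,1],1)
for z in(0,):
  for p in((171,199),(357,191),(146,5),(366,2)): print(atz('wrist',p,.095))
cv2.imwrite('pics/rect.png',o)
print(tri([('wrist',(221,64)),('scene',(231.5,207.5)),('top',(240,144.4))]))
E
```

```text
[0.42820394 0.06862049 0.095     ]
[ 0.48662769 -0.1819605   0.095     ]
[0.65940857 0.1208933  0.095     ]
[ 0.70909708 -0.12945599  0.095     ]
[0.6067574  0.01522047 0.16012052]
```

View pics/rect.png

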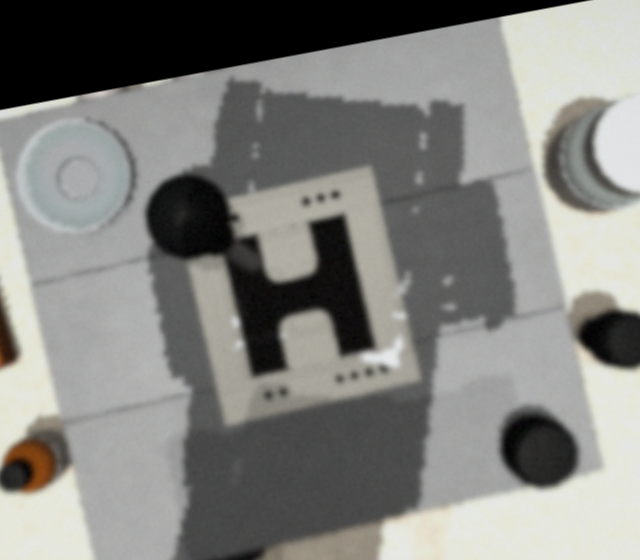

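Result: the gate centre is ≈ (0.573, −0.030) with yaw ≈ 12.2°. The knob at cabinet (43, 37) mm means it is home in slot 1. First I'll put the closed fingertip in front of the knob and push back.

```bash
cat >> h.py <<'E'
G=np.array([.573,-.030]);YAW=np.radians(12.2);C=np.array([[np.cos(YAW),-np.sin(YAW)],[np.sin(YAW),np.cos(YAW)]])
def go(x,y,z): return plan([*(G+C@[x,y]),z],YAW)
def here():
    s=sensors.observe();return s['time_s'],(C.T@(s['ee_pos'][:2]-G)).round(4),s['ee_pos'][2].round(4),s['force'].round(1)
def knob():
    obs=[]
    for n in('scene','top','wrist'):
        grab(n)
        for q in spotter.pinpoint('knob',n)[:1]:
            obs.append((n,q['point']));p=atz(n,q['point'],.163);print(n,round(q['p'],2),np.round(q['point'],1),(C.T@(p[:2]-G)).round(4))
    if len(obs)>1:
        p=tri(obs);print('tri',(C.T@(p[:2]-G)).round(4),p[2].round(4))
E
python3 - <<'E'
from h import *
print(here(),go(.090,.038,.30),go(.090,.038,.218))
E
```

```text
(2.8, array([-0.0746,  0.0035]), np.float64(0.3999), array([ 0.6,  0.5, -0.2])) (array([ 6.54, -1.57,  4.  ]), array([ 0.  , -0.  , -0.17])) (array([ 6.54, -1.57,  7.28]), array([ 0.  , -0.  , -0.17]))
```

Emit:
{"name": "drive_tool", "arguments": {"motion": [[2,-0.5,0,0,0,-0.17,0],[4.2,-1,0.5,0,0,-0.17,0],[6.3,-1.6,2.3,0,0,-0.17,0],[6.6,-1.6,4,0,0,-0.17,0],[6.6,-1.6,4,0,0,-0.17,0]]}}

```text
time_s: 3.42
ee_pos: [0.6529, 0.028, 0.2954]
orientation: [-3.123, -0.336, 0.013]
force: [-1.0, -0.1, -0.5]
width: 0.0007
```

Emit:
{"name": "drive_tool", "arguments": {"motion": [[0,0,1.6,0,0,0,0],[0,0,3.3,0,0,0,0],[0,0,3.3,0,0,0,0]]}}

```text
time_s: 3.8
ee_pos: [0.6528, 0.0273, 0.2166]
orientation: [-3.123, -0.334, 0.007]
force: [-0.1, -0.4, 0.3]
width: 0.0002
```

```bash
python3 - <<'E'
from h import *
print(here(),go(.028,.038,.218)); grab('scene','s2.png')
i=cv2.imread('pics/s2.png')[130:300,130:360];cv2.imwrite('pics/s2.png',cv2.resize(i,None,fx=2.5,fy=2.5))
E
```

```text
(3.8, array([0.0901, 0.0391]), np.float64(0.2166), array([-0.1, -0.4,  0.3])) (array([-2.48,  0.04, -0.05]), array([-0.  ,  0.02,  0.  ]))
```

View pics/s2.png

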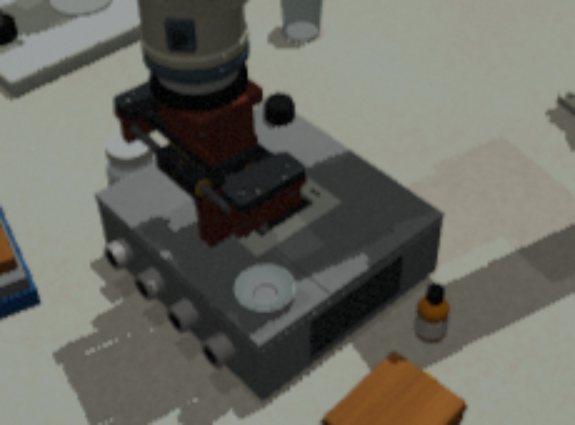

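The fingertips stand in front of the knob, clear of the dish. Now the push back, slowly.

Emit:
{"name": "drive_tool", "arguments": {"motion": [[-0.4,0,0,0,0,0,0],[-0.7,0,0,0,0,0,0],[-1,0,0,0,0,0,0],[-1.2,0,0,0,0,0,0],[-1.4,0,0,0,0,0,0]]}}

```text
time_s: 4.47
ee_pos: [0.6203, 0.0204, 0.218]
orientation: [3.124, 0.335, 0.003]
force: [1.4, 1.5, 0.7]
width: 0.0005
```

Emit:
{"name": "drive_tool", "arguments": {"motion": [[-0.2,0,0,0,0,0,0],[-0.4,0,0,0,0,0,0],[-0.6,0,0,0,0,0,0],[-0.8,0,0,0,0,0,0],[-0.8,0,0,0,0,0,0]]}}

```text
time_s: 5.1
ee_pos: [0.5999, 0.016, 0.2172]
orientation: [-3.124, -0.335, 0.001]
force: [1.4, 0.1, -0.5]
width: 0.0002
```

```bash
python3 - <<'E'
from h import *
print(here(),go(.028,.038,.218)); knob()
E
```

```text
(5.1, array([0.0361, 0.0393]), np.float64(0.2172), array([ 1.4,  0.1, -0.5])) (array([-0.32,  0.05, -0.03]), array([-0.  ,  0.01,  0.  ]))
scene 0.54 [242.1 202.1] [0.0144 0.0425]
```

Emit:
{"name": "drive_tool", "arguments": {"motion": [[-0.15,0,0,0,0,0,0],[-0.3,0,0,0,0,0,0],[-0.3,0,0,0,0,0,0]]}}

```text
time_s: 5.78
ee_pos: [0.593, 0.0145, 0.2175]
orientation: [3.124, 0.335, 0.0]
force: [1.4, 0.1, 1.0]
width: 0.0003
```

Emit:
{"name": "drive_tool", "arguments": {"motion": [[1,0,0,0,0,0,0],[1,0,-2,0,0,0,0],[1,0,-4,0,0,0,0],[-1.5,0,-5.2,0,0,0,0],[-4,0,-5.2,0,0,0,0]]}}

```text
time_s: 6.4
ee_pos: [0.501, -0.0056, 0.3488]
orientation: [3.123, 0.336, 0.004]
force: [-0.3, -0.1, 0.5]
width: 0.0
```

Emit:
{"name": "drive_tool", "arguments": {"motion": [[-1,0,0,0,0,0,0],[-1,0,0,0,0,0,0]]}}

```text
time_s: 6.65
ee_pos: [0.4753, -0.011, 0.3472]
orientation: [3.124, 0.334, -0.001]
force: [0.2, 0.3, -0.1]
width: 0.0005
```

```bash
python3 - <<'E'
from h import *
print(here());grab('wrist','w3.png'); knob()
E
```

```text
(6.65, array([-0.0915,  0.0392]), np.float64(0.3472), array([ 0.2,  0.3, -0.1]))
scene 0.83 [246.1 197.6] [-0.0026  0.0368]
top 0.45 [242.4 156.8] [0.0029 0.0346]
wrist 0.7 [258.9  87. ] [0.0016 0.0393]
tri [0.0012 0.0377] 0.166
```

View pics/w3.png

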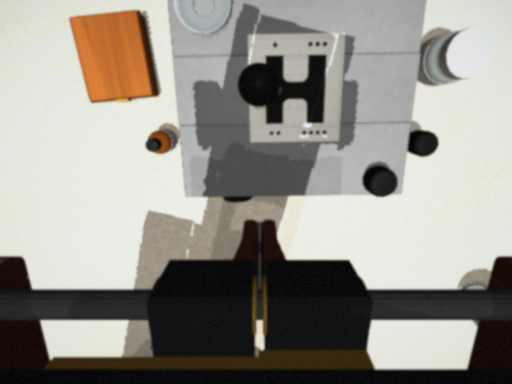

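The knob is in the cross channel, seen at (259,86) opposite the channel, with triangulated x ≈ 1 mm. Next I go round to its left side.

Emit:
{"name": "drive_tool", "arguments": {"motion": [[1.5,-1.2,0,0,0,0,0],[3.66,-1.8,0.5,0,0,0,0],[3.66,-1.8,2,0,0,0,0],[3.66,-1.8,4,0,0,0,0],[3.66,-1.8,5.2,0,0,0,0]]}}

```text
time_s: 7.62
ee_pos: [0.5564, 0.053, 0.2143]
orientation: [-3.123, -0.336, 0.005]
force: [-0.3, -1.0, 0.0]
width: 0.0005
```

Emit:
{"name": "drive_tool", "arguments": {"motion": [[0,0.2,0,0,0,0,0],[0,0.5,0,0,0,0,0],[0,0.8,0,0,0,0,0],[0,1.1,0,0,0,0,0],[0,1.4,0,0,0,0,0]]}}

```text
time_s: 8.25
ee_pos: [0.565, 0.0181, 0.2181]
orientation: [-3.124, -0.335, -0.003]
force: [0.1, 2.3, 2.0]
width: 0.0006
```

```bash
python3 - <<'E'
from h import *
print(here(),go(0,-.0065,.218)); knob()
E
```

```text
(8.25, array([0.0023, 0.0487]), np.float64(0.2181), array([0.1, 2.3, 2. ])) (array([-0.09,  2.21,  0.  ]), array([ 0.  , -0.01,  0.  ]))
scene 0.43 [242.8 192.3] [-0.0092  0.0172]
wrist 0.96 [315.3 260.3] [0.0003 0.0197]
tri [-0.0022  0.0208] 0.1661
```

Emit:
{"name": "drive_tool", "arguments": {"motion": [[-0.05,0.3,0,0,0,0,0],[-0.1,0.6,0,0,0,0,0],[-0.1,0.9,0,0,0,0,0],[-0.1,1.2,0,0,0,0,0],[-0.1,1.5,0,0,0,0,0]]}}

```text
time_s: 9.18
ee_pos: [0.57, -0.0193, 0.2171]
orientation: [3.124, 0.335, -0.0]
force: [1.0, 1.7, 1.5]
width: 0.0005
```

Emit:
{"name": "drive_tool", "arguments": {"motion": [[0,0.3,0,0,0,0,0],[0,0.5,0,0,0,0,0],[0,0.7,0,0,0,0,0],[0,0.7,0,0,0,0,0]]}}

```text
time_s: 9.68
ee_pos: [0.5735, -0.0361, 0.2169]
orientation: [3.124, 0.335, -0.001]
force: [-0.0, 1.0, -0.7]
width: 0.0003
```

```bash
python3 - <<'E'
from h import *
print(here()); knob()
E
```

```text
(9.675, array([-0.0008, -0.0061]), np.float64(0.2169), array([-0. ,  1. , -0.7]))
scene 0.48 [226.5 182.4] [-0.0035 -0.0376]
wrist 0.97 [312.5 254. ] [ 0.0015 -0.0336]
tri [ 0.0021 -0.0324] 0.1678
```

Emit:
{"name": "drive_tool", "arguments": {"motion": [[0,0.08,0,0,0,0,0],[0,0.16,0,0,0,0,0],[0,0.16,0,0,0,0,0]]}}

```text
time_s: 10.35
ee_pos: [0.5745, -0.0398, 0.2171]
orientation: [-3.124, -0.335, 0.0]
force: [-0.5, 1.9, -0.7]
width: 0.0002
```

Emit:
{"name": "drive_tool", "arguments": {"motion": [[0,-1,0,0,0,0,0],[0,-1,-2,0,0,0,0],[-0.5,-1,-4,0,0,0,0],[-2.2,0,-5,0,0,0,0],[-3.5,1.2,-5,0,0,0,0]]}}

```text
time_s: 10.98
ee_pos: [0.4953, -0.0883, 0.3447]
orientation: [3.121, 0.337, 0.007]
force: [1.0, 0.1, -0.3]
width: 0.0004
```

Emit:
{"name": "drive_tool", "arguments": {"motion": [[0,0,0,0,0,0,0]]}}

```text
time_s: 11.1
ee_pos: [0.494, -0.0892, 0.3429]
orientation: [3.123, 0.331, 0.001]
force: [-0.5, -0.1, 0.0]
width: 0.0007
```

```bash
python3 - <<'E'
from h import *
print(here(), go(-.042,-.038,.3),go(-.042,-.038,.218)); knob(); grab('wrist','w4.png')
E
```

```text
(11.1, array([-0.0897, -0.0412]), np.float64(0.3429), array([-0.5, -0.1,  0. ])) (array([ 1.91, -0.13,  1.72]), array([ 0.01, -0.  , -0.01])) (array([ 1.9 , -0.14,  5.  ]), array([ 0.01, -0.  , -0.01]))
scene 0.65 [225.8 182.1] [-0.0029 -0.0397]
```

View pics/w4.png

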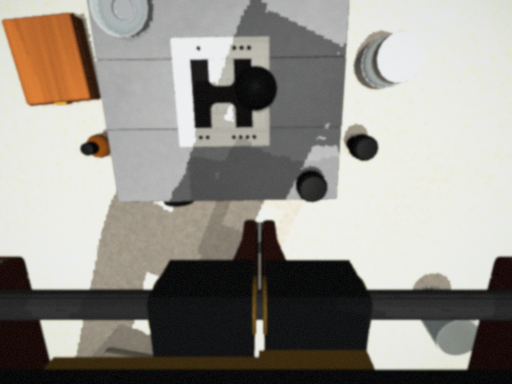

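The knob is in the right lane at (256,89), level with the cross channel. Next I come down behind it and push forward.

Emit:
{"name": "drive_tool", "arguments": {"motion": [[0.9,-0.1,0.5,0,0,0,0],[1.8,-0.15,1.7,0,0,0,0],[1.8,-0.15,3.4,0,0,0,0],[1.8,-0.15,5,0,0,0,0],[1.8,-0.15,5,0,0,0,0]]}}

```text
time_s: 12.08
ee_pos: [0.537, -0.0735, 0.2143]
orientation: [-3.122, -0.336, 0.01]
force: [-0.4, -0.2, 0.5]
width: 0.0005
```

Emit:
{"name": "drive_tool", "arguments": {"motion": [[0.2,0,0,0,0,0,0],[0.5,0,0,0,0,0,0],[0.8,0,0,0,0,0,0],[1.1,0,0,0,0,0,0],[1.4,0,0,0,0,0,0]]}}

```text
time_s: 12.7
ee_pos: [0.5732, -0.0668, 0.2174]
orientation: [3.124, 0.335, 0.0]
force: [-2.1, 0.3, 0.9]
width: 0.0
```

```bash
python3 - <<'E'
from h import *
print(here(), go(.017,-.038,.218)); knob()
E
```

```text
(12.7, array([-0.0076, -0.0361]), np.float64(0.2174), array([-2.1,  0.3,  0.9])) (array([ 0.98,  0.08, -0.02]), array([ 0., -0.,  0.]))
scene 0.58 [221.4 185.7] [ 0.0136 -0.0358]
wrist 0.68 [258.4 205.1] [ 0.0207 -0.0359]
tri [ 0.0178 -0.0349] 0.164
```

Emit:
{"name": "drive_tool", "arguments": {"motion": [[0.3,0.05,0,0,0,0,0],[0.6,0.08,0,0,0,0,0],[0.8,0.08,0,0,0,0,0],[0.9,0.08,0,0,0,0,0],[0.9,0.08,0,0,0,0,0]]}}

```text
time_s: 13.62
ee_pos: [0.5953, -0.0641, 0.217]
orientation: [3.124, 0.335, -0.0]
force: [-1.6, -0.5, 0.2]
width: 0.0002
```

Emit:
{"name": "drive_tool", "arguments": {"motion": [[0.08,0,0,0,0,0,0],[0.16,0,0,0,0,0,0],[0.16,0,0,0,0,0,0]]}}

```text
time_s: 14.0
ee_pos: [0.5991, -0.0633, 0.2171]
orientation: [3.124, 0.335, 0.0]
force: [-1.7, -0.5, -1.3]
width: 0.0004
```

```bash
python3 - <<'E'
from h import *
print(here()); knob()
E
```

```text
(14.0, array([ 0.0185, -0.038 ]), np.float64(0.2171), array([-1.7, -0.5, -1.3]))
scene 0.74 [213.4 195. ] [ 0.0486 -0.0211]
wrist 0.67 [253.2 203. ] [ 0.0483 -0.0354]
tri [ 0.0417 -0.0346] 0.1491
```

No firm stop felt yet, so I'll creep until the force rises.

Emit:
{"name": "drive_tool", "arguments": {"motion": [[0.06,0,0,0,0,0,0],[0.12,0,0,0,0,0,0],[0.12,0,0,0,0,0,0]]}}

```text
time_s: 14.68
ee_pos: [0.6016, -0.0626, 0.2168]
orientation: [-3.123, -0.335, 0.002]
force: [-3.8, -0.5, -1.8]
width: 0.0007
```

Emit:
{"name": "drive_tool", "arguments": {"motion": [[0.04,0,0,0,0,0,0],[0.08,0,0,0,0,0,0],[0.08,0,0,0,0,0,0]]}}

```text
time_s: 15.05
ee_pos: [0.6036, -0.0622, 0.2169]
orientation: [-3.124, -0.335, 0.002]
force: [-5.5, -0.4, -1.6]
width: 0.0008
```

Emit:
{"name": "drive_tool", "arguments": {"motion": [[0.04,0,0,0,0,0,0],[0.08,0,0,0,0,0,0],[0.08,0,0,0,0,0,0]]}}

```text
time_s: 15.42
ee_pos: [0.6052, -0.0618, 0.2168]
orientation: [-3.123, -0.335, 0.003]
force: [-7.1, -1.4, -0.7]
width: 0.0003
```

Emit:
{"name": "drive_tool", "arguments": {"motion": [[-0.6,0,0,0,0,0,0],[-1.3,0,-1,0,0,0,0],[-1.8,0,-3,0,0,0,0],[-3,0,-5,0,0,0,0],[-4.5,0,-5,0,0,0,0]]}}

```text
time_s: 16.05
ee_pos: [0.4978, -0.0862, 0.347]
orientation: [3.12, 0.335, 0.018]
force: [0.2, -0.7, -0.8]
width: 0.0003
```

Emit:
{"name": "drive_tool", "arguments": {"motion": [[0,0,0,0,0,0,0],[0,0,0,0,0,0,0]]}}

```text
time_s: 16.3
ee_pos: [0.4967, -0.0858, 0.3428]
orientation: [3.123, 0.334, 0.004]
force: [0.9, 0.5, -0.4]
width: 0.0002
```

```bash
python3 - <<'E'
from h import *
print(here()); knob(); grab('wrist','w5.png')
i=cv2.imread('pics/w5.png')[0:210,130:410];cv2.imwrite('pics/w5.png',cv2.resize(i,None,fx=2.5,fy=2.5,interpolation=2))
E
```

```text
(16.3, array([-0.0864, -0.0384]), np.float64(0.3428), array([ 0.9,  0.5, -0.4]))
scene 0.49 [213.  190.9] [ 0.0404 -0.0337]
top 0.62 [255.2 147.6] [ 0.024  -0.0107]
wrist 0.6 [254.2  34.1] [ 0.0438 -0.0341]
tri [ 0.0365 -0.0248] 0.1662
```

View pics/w5.png

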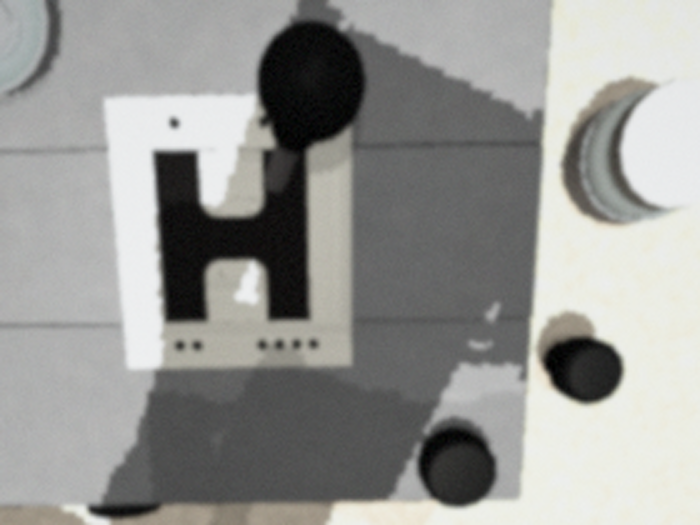

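The final wrist view shows the knob at (254,33), with its stem in slot 3. I'll check this numerically against the predicted home pixel in all cameras.

```bash
python3 - <<'E'
from h import *
print(here())
def proj(n,p):
    c=viewer.calibration(n);T=np.array(c['cam_to_world']);q=c['intrinsics']@(T[:3,:3].T@(np.array(p)-T[:3,3]));return (q[:2]/q[2]).round(1)
P=[]
for f in(.304,.25,.2):
  for sd in(.268,.24):
    d=152*np.array([np.sin(f),-np.cos(f)*np.sin(sd),np.cos(f)*np.cos(sd)])/1000
    p=[*(G+C@d[:2]),d[2]+.015];print(f,sd,d.round(4),[proj(n,p) for n in('wrist','scene','top')])
for n in('wrist','scene','top'):
    im=grab(n).astype(int).max(2); 
    u,v=map(int,proj(n,[*(G+C@[.043,-.036]),.157]));r=20 if n=='wrist' else 9
    sub=(im[max(v-r-8,0):v+r+8,u-r-8:u+r+8]<(38 if n=='wrist' else 45)).astype(np.uint8)
    sub=cv2.morphologyEx(sub,cv2.MORPH_OPEN,cv2.getStructuringElement(2,(9,9) if n=='wrist' else (5,5)))
    k,l,st,ce=cv2.connectedComponentsWithStats(sub)
    print(n,(u,v),[(st[i].tolist(),(ce[i]+[u-r-8,max(v-r-8,0)]).round(1)) for i in range(1,k)])
a=cv2.imread('pics/scene0.png')
t=[cv2.resize(cv2.cvtColor(grab(n),4)[y:y+90,x:x+110],None,fx=5,fy=5,interpolation=2) if 0 else cv2.resize(grab(n)[y:y+60,x:x+100,::-1],None,fx=6,fy=4.9*6/4.9,interpolation=2)[:295] for n,x,y in(('scene',170,165),('top',205,115))]
cv2.imwrite('pics/f.png',np.vstack(t))
E
```

```text
(16.65, array([-0.0867, -0.038 ]), np.float64(0.3417), array([-0.4, -0.4, -0.7]))
0.304 0.268 [ 0.0455 -0.0384  0.1399] [array([259.6,  33.9]), array([210.3, 193.5]), array([262.5, 139.7])]
0.304 0.24 [ 0.0455 -0.0345  0.1409] [array([254.8,  33.6]), array([211.3, 194. ]), array([261.3, 139.9])]
0.25 0.268 [ 0.0376 -0.039   0.142 ] [array([260.3,  43.9]), array([212.8, 191.2]), array([263.2, 142. ])]
0.25 0.24 [ 0.0376 -0.035   0.1431] [array([255.5,  43.6]), array([213.7, 191.7]), array([261.9, 142.2])]
0.2 0.268 [ 0.0302 -0.0394  0.1437] [array([260.8,  53.3]), array([215.1, 189.3]), array([263.7, 144.2])]
0.2 0.24 [ 0.0302 -0.0354  0.1447] [array([255.9,  53.1]), array([216.1, 189.8]), array([262.5, 144.4])]
wrist (256, 36) [([6, 1, 41, 53, 1606], array([253.7,  33.4]))]
scene (211, 192) [([10, 12, 16, 18, 214], array([212.1, 194.9])), ([31, 31, 3, 3, 7], array([226.1, 207.3]))]
top (261, 140) [([12, 11, 11, 12, 99], array([261.2, 139.1])), ([0, 27, 4, 7, 23], array([245.4, 152.9]))]
```

View pics/f.png

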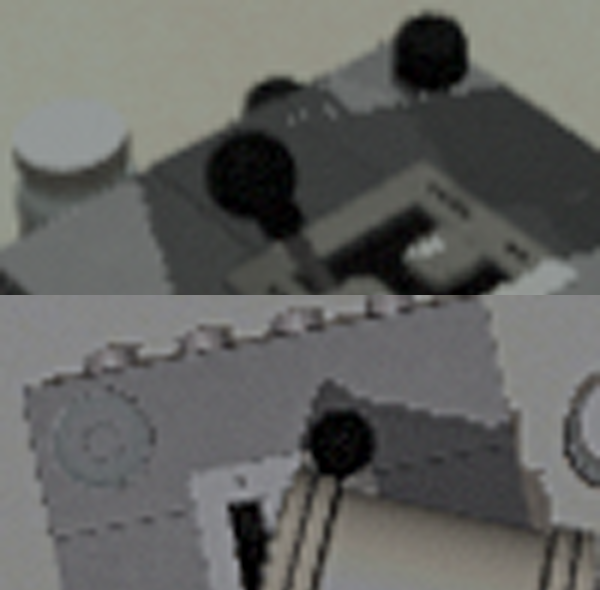

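Scene (knob 211.8,193.5) and top (261,139.5) both match the predicted fully-home slot 3 pixels. Nothing else has shifted, and the arm is clear.

```bash
python3 -c "
from h import *
close_job()"
```

```text
the job is handed in; nothing more can be done
```

The lever is in slot 3 and I've handed the job in, after about 17 s of the 58 s allowed. I used the closed fingertips, only from the side, in three pushes: back out of slot 1, right along the cross channel, then forward into slot 3. The lever was never gripped or lifted.

- **Fully home:** in all three cameras the knob sits within about 1–2 pixels of where it should be at full forward tilt (0.304 rad). The force rose from about 2 N to 7 N over the last few millimetres of the push, as it would against the stop, but I felt no hard, sudden stop.
- **Sideways position:** the tilt reads about 0.24 rad rather than 0.268. That is roughly 4 mm at the knob, within the gate's play.
- **A check that disagreed:** the spotter's last reading in the top camera put the knob at (0.024, -0.011) m. The gripper partly hid it there. Measuring that picture directly agreed with the other cameras, so I disregarded the spotter's reading.
- **Everything else:** the other things on the cabinet and bench looked undisturbed in the last views, and the arm was clear of everything. I judged this by eye and did not measure it. The beaker, slide box and oil bottle were not in those last cropped views.

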